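# Clear the crimp stand and take the crimp tool up three clicks

### The arm

A 6-joint arm with a two-finger parallel gripper is mounted at the origin on the work surface. World frame = base frame: x ahead of the robot, y to its left, z up, the work surface at z = 0. Lengths are in m, angles in rad, forces in N, time in s.
With the tool pointing down it reaches from about 0.375 to 0.9 m from the base axis. Payload 3.1 kg.
Tool frame: the origin (TCP) lies at the very end of the fingers, on their centre line; the grasp point (between the pads) lies 19 mm behind it (robot.hold_point_z is the z of the grasp point in the tool frame, in m); z points along the fingers, y is the direction in which the jaws open and shut (so a half turn about z gives the same grasp; the last joint's range is limited). The gripper opens to 87 mm and grips with 3 to 60 N. Pads are 19 mm wide; open, the fingers measure 117 mm over their backs; the gripper's body (75 mm by 190 mm) begins 51 mm behind the grasp point.
Start: joints at [-1.492, 0.527, 1.433, -0, 1.181, -0.178], TCP at [0.159, -0.604, 0.223] pointing down, gripper open.
Joint ranges: [-3.08, 3.08], [-0.75, 2.2], [0.22, 2.44], [-1.43, 4.57], [0, 2.65], [-2.85, 2.85]. Speed limits (rad/s): [2.79, 2.79, 3.14, 3.14, 3.14, 3.14].

### API

Orientations are given as a unit quaternion [x, y, z, w].
In Python, from rig import robot, viewer, spotter gives the robot as it stands.
- The arm moves only by the shell command python3 -m crank 'ROWS' [FORCE]. ROWS is text: rows parted by semicolons, each of 7 numbers parted by spaces: the turn, a rotation vector about the tool's x, y, z in units of 5 degrees (1.0 is 5 degrees), then the shift along the tool's x, y, z in units of 40 mm (1.0 is 40 mm), then the gripper's target within -1 to 1 (shut at 1, half-way at 0, fully open at -1). A call has 1 to 5 rows; each row shifts and turns the pose as measured when the row begins, along the tool's axes as they then stand; what a row does not reach is not made up. A row lasts 1/8 s, in which the tool goes at most 62.5 mm and 10.7 degrees, less where a joint would pass 70% of its speed; a pose out of reach is approached as far as the arm can. A call is refused whole if a number of a shift passes 1 or a number of a turn 1, either way. A call with a gripper value outside its range is refused whole. The fingers move at their own pace and stop on an object; FORCE is the grip in N (left out, the last holds). Time passes only in rows, so rows that do not move let the fingers close. It gives the time, the measured TCP pose, the force and the opening at its end, in the units of the state.
- robot.get_obs(): the state, without advancing time (a new reading comes with each control period).
- viewer.camera(name): name is "side" or "top" or "wrist"; returns a dict with "img" (480x640x3 uint8, red, green, blue), "camera_matrix" (3x3 intrinsics, pixels), "xyz" and "attitude" of the camera in the world. Camera axes: x right, y down, z forward; pixel columns grow to the right and rows downward; lengths in m; the calibration is good to about 2 mm. The wrist camera is an equidistant fisheye: a pixel r from the principal point sees the ray r / f radians off the axis. A picture is of the moment at which its call begins. There is no depth.
- robot.hand_in(): hands the job in, once; it reports no verdict.
Trained networks look in a picture, given as the dict that the camera call returned (one of the last four; its "shot" number tells which), for a name from the list of things; names that differ only in an ending like _2 or _b are one class to them, and where a whole thing is asked for, a point or a joint stands for the part that bears it (a point fixed in the world has none). Each returns a list of dicts, best first, with "score" (0 to 1); they miss things now and then, are a little off and sometimes report something else, mostly with a low value. They report only what shows in the picture. A call takes as long as a camera call.
- spotter.boxes_of(name, picture): "at" ([x, y, z] in m, in the coordinates of the camera as it stood for that picture, good to about 4 mm: the middle of the surface that is visible of it).
The state is a dict: "time": time; "q": joint angles; "joint_velocities": joint speeds; "joint_torque": joint torques, N m; "position": TCP position; "tool_rot": TCP orientation; "ft_force": force on the tool from outside, world axes, zero at the start; "moment": the same for the moment, N m; "grip_width": finger opening in m.
Only numpy, scipy, OpenCV 4.12 (cv2) and the standard library are available. Lean on these libraries where they do the work, as an engineer would, in place of code of your own. Each camera call takes 0.05 s, during which the arm holds its last target.

### The job

Put the two scrapped white connector housings that lie on the crimp stand's base plate into the red scrap bin. Then press the crimp tool's upper handle down by exactly three ratchet clicks, counted by feel, so that the dies just nip the terminal without crushing it, and finish still pressing on the handle with the fingers: hold it just past the third click, short of the fourth, and do not let it sink back onto the ratchet. Leave the other things on the bench where they are.

Things in the scene. Friction and masses are not known exactly. Their poses are not given: they have to be found in the camera images.
- crimp_stand: bench stand, fixed, with a hand crimp tool clamped upright in its plane x = +50 mm (at most 24 mm wide; jaws towards +y, two yellow handles towards -y, one above the other). Origin on the bench, z up. Grey base plate 12 mm thick, x -120 to +90 mm, y -125 to +125 mm; the scrap lies on its open part, x -90 to -45 mm.
- upper_handle: moving upper handle: steel arm, yellow sleeve 24 mm wide, 20 mm thick, 73 to 174 mm from the pivot. Origin on its pivot, 120 mm above the bench; x is the pivot axis (the stand's x), -y runs out along the handle, +z out of its upper side. Starts fully open, 0.56 rad above level; pressing down turns it about +x, up to 0.66 rad; a return spring lifts it.
- handle_press (a point): where to press: middle of the handle's upper surface, 135 mm from the pivot, axes as the handle's. The spring pushes back there with 4 to 5 N; over each tooth the push needed rises to about 13 N and then suddenly falls off by 5 N or more: a click. Clicks are 13 mm apart here. Let go, the handle springs up 1 to 3 mm until the last tooth passed catches it; a click too many cannot be undone.
- pawl_plate: small dark plate between the handles, carrying the pawl and two brass wheels. Origin on the same pivot, axes as the stand's but turned about x by its setting, -0.05 to +0.05 rad, which varies and stays. The first click comes at 0.18 to 0.20 rad + setting of handle turn from fully open, the next (five in all) every 0.1 rad, each tooth's resistance beginning just after the last click.
- scrap1: scrapped white connector housing, a block 36 x 18 x 14 mm (x, y, z) with dark slots on top, 15 g, lying on the base plate. Origin at the centre of its underside.
- scrap2: the second scrapped white housing, the same as scrap1.
- scrap_bin: red open scrap bin, 130 x 160 x 65 mm (x, y, z), walls and floor 4 mm, fixed. Origin at the centre of its underside. Stands left or right of the crimp stand.
- parts_bin: blue open bin of the same size with good grey housings in it, on the other side, fixed. Not for scrap. Origin at the centre of its underside.
- dropper: white dropper bottle, 38 mm wide and 108 mm high, standing. Origin under its base. Leave it.
- jar: small glass jar with black cap, 42 mm wide and 62 mm high. Origin under its base. Leave it.
- jar2: small glass jar with white cap, 42 mm wide and 55 mm high. Origin under its base. Leave it.
- tweezers: black tweezers, 125 mm long, lying along its x. Origin under the middle. Leave it.
- screwdriver: yellow screwdriver, 160 mm long, lying along its x. Leave it.
- solder_spool: blue spool of solder, 58 mm wide and 40 mm high. Origin under its base. Leave it.

How it is judged:
By the outcome, as a careful person would: the job done as asked, in the order asked, and still so for the second after the job is handed in, while the arm keeps its last pose, push and grip.
It also fails if it takes over 72 s, if anything falls off the work surface, if the arm or the gripper's body presses on something with over 40 N, if the wrist force passes 120 N, or if a joint passes its speed limit or range.

## Working session

There is one attempt and no reset: what is moved stays moved. The work goes in short steps, Python scripts to look and compute and a shell command to move; the robot and the scene stay as the last step left them, time stands still between calls to the robot, and variables do not carry over. Pictures are saved under pics/ and viewed, and the job is handed in when it is done.

```bash
ls; mkdir -p pics; cat > h.py <<'E'
import numpy as np, cv2
from scipy.spatial.transform import Rotation as R
from rig import robot, viewer, spotter
def shot(cam,name):
    p=viewer.camera(cam); cv2.imwrite('pics/'+name+'.png',p['img'][:,:,::-1]); return p
def w(p,v):
    return np.array(p['xyz'])+R.from_quat(p['attitude']).apply(v) if np.size(p['attitude'])==4 else np.array(p['xyz'])+np.array(p['attitude'])@v
def find(p,n,k=3):
    for d in spotter.boxes_of(n,p)[:k]: print(n,round(d['score'],2),np.round(w(p,d['at']),4))
def st():
    o=robot.get_obs()
    print('t',o['time'],'p',np.round(o['position'],4),'R',np.round(R.from_quat(o['tool_rot']).as_matrix(),3).tolist(),'F',np.round(o['ft_force'],1),'w',o['grip_width'],'q',np.round(o['q'],3))
    return o
def to(tgt,o=None):
    o=o or robot.get_obs()
    d=R.from_quat(o['tool_rot']).inv().apply(np.array(tgt)-o['position'])/0.04
    print('shift units',np.round(d,2))
E
python3 - <<'E'
from h import *
st()
for c in('top','side'):
    p=shot(c,c+'0')
    print(c,p['xyz'],p['attitude'],p['camera_matrix'])
    for n in ['crimp_stand','upper_handle','pawl_plate','scrap1','scrap_bin','parts_bin','dropper','jar','jar2','tweezers','screwdriver','solder_spool']: find(p,n)
E
```

```text
pics
t 0.0 p [ 0.1593 -0.6036  0.2216] R [[0.967, 0.255, -0.0], [0.255, -0.967, 0.002], [0.0, -0.002, -1.0]] F [-0.2  0.3  0.3] w 0.0873486512747616 q [-1.491  0.528  1.434 -0.     1.181 -0.178]
top [0.34147341 0.01842019 1.39346685] [-0.69425139  0.71246333 -0.07189849  0.07239898] [[569.2492788    0.         314.09470249]
 [  0.         569.2492788  243.65769604]
 [  0.           0.           1.        ]]
crimp_stand 0.83 [0.513  0.0335 0.0143]
crimp_stand 0.32 [ 0.6837 -0.39    0.0197]
upper_handle 0.7 [ 0.5859 -0.0331  0.1864]
scrap_bin 0.88 [ 0.4454 -0.3909  0.0009]
parts_bin 0.89 [0.4831 0.3547 0.0057]
dropper 0.74 [0.7324 0.0548 0.0645]
jar 0.72 [0.731  0.1555 0.0656]
jar2 0.72 [0.731  0.1555 0.0656]
tweezers 0.6 [0.6496 0.367  0.0087]
screwdriver 0.95 [ 0.6836 -0.3916  0.0222]
screwdriver 0.46 [ 0.5867 -0.0313  0.1842]
solder_spool 0.6 [ 0.6966 -0.2613  0.0408]
side [0.26512781 0.68964052 0.97126693] [-0.20402207  0.91174524 -0.34833578  0.07588012] [[547.67361052   0.         326.22152014]
 [  0.         547.67361052 229.87274666]
 [  0.           0.           1.        ]]
crimp_stand 0.94 [0.5157 0.0551 0.012 ]
upper_handle 0.67 [ 0.5808 -0.0297  0.1789]
scrap1 0.63 [0.4292 0.1009 0.0274]
scrap1 0.47 [ 0.4463 -0.0179  0.0278]
scrap_bin 0.95 [ 0.4444 -0.4043  0.0226]
parts_bin 0.56 [0.4867 0.3457 0.0209]
parts_bin 0.23 [0.7293 0.1657 0.0468]
dropper 0.62 [0.7323 0.0709 0.0562]
jar 0.93 [0.7242 0.2465 0.0467]
jar 0.65 [0.7262 0.1667 0.0469]
jar2 0.93 [0.7242 0.2465 0.0467]
jar2 0.65 [0.7262 0.1667 0.0469]
tweezers 0.64 [0.6443 0.3785 0.0059]
screwdriver 0.86 [ 0.6818 -0.3849  0.0162]
solder_spool 0.72 [ 0.6995 -0.2519  0.041 ]
```

View pics/top0.png

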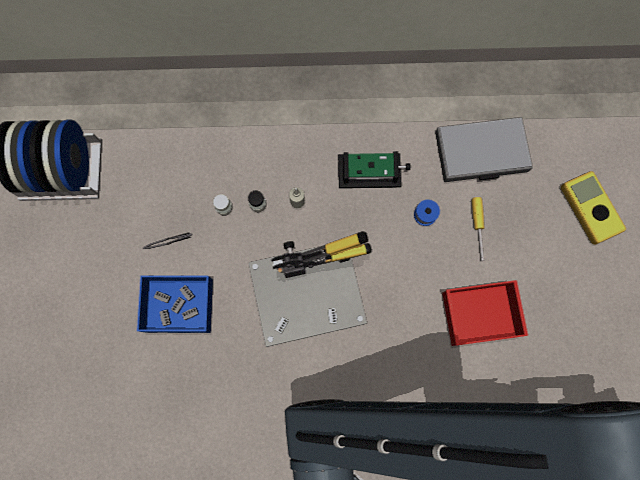

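View pics/side0.png

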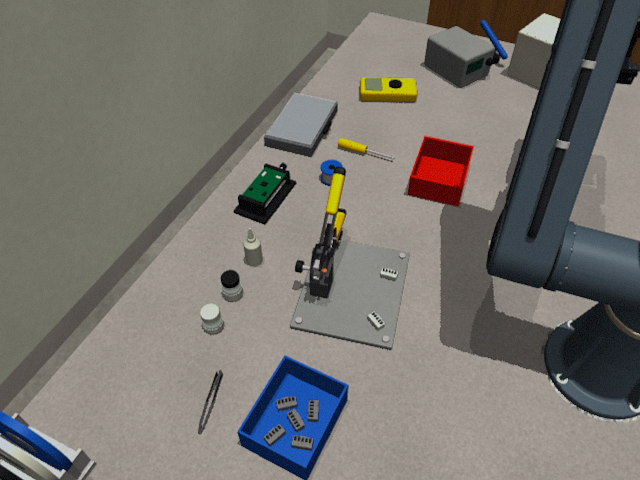

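Scraps at top-image about (281,325) and (333,316); the plate corners, handle and red bin (right, -y) are clear. Enlarging for angles.

```bash
python3 - <<'E'
from h import *
im=cv2.imread('pics/top0.png'); 
cv2.imwrite('pics/c1.png',cv2.resize(im[225:355,240:380],None,fx=5,fy=5,interpolation=cv2.INTER_CUBIC)[:600])
im=cv2.imread('pics/side0.png'); 
cv2.imwrite('pics/c2.png',cv2.resize(im[160:350,280:420],None,fx=3.1,fy=3.1,interpolation=cv2.INTER_CUBIC))
E
```

```text
(no output)
```

View pics/c1.png

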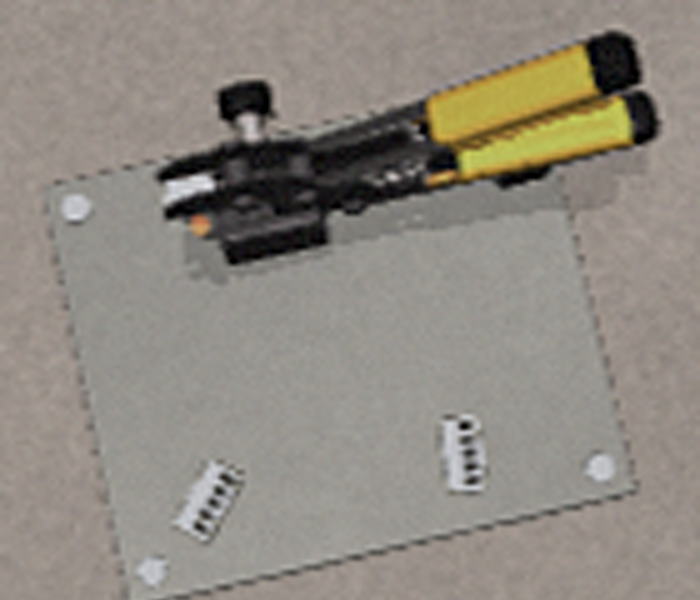

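View pics/c2.png

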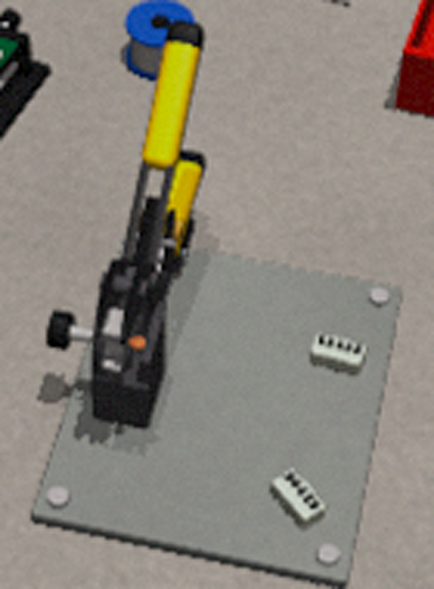

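```bash
cat >> h.py <<'E'
def ray(p,u,v):
    K=np.array(p['camera_matrix']); d=np.array([(u-K[0,2])/K[0,0],(v-K[1,2])/K[1,1],1.])
    return R.from_quat(p['attitude']).apply(d)
def onz(p,u,v,z):
    d=ray(p,u,v); c=np.array(p['xyz']); return c+d*(z-c[2])/d[2]
E
python3 - <<'E'
from h import *
T=viewer.camera('top'); S=viewer.camera('side')
def f(c,z): return onz(T,c[0]/5+240-.4,c[1]/5+225-.4,z)
def g(c,z): return onz(S,c[0]/3.1+280-.3,c[1]/3.1+160-.3,z)
P=[f(c,.012) for c in[(48,185),(130,602),(637,490)]]; Q=[g(c,.012) for c in[(33,515),(347,580),(402,287)]]
for n,P in(('top',P),('side',Q)):
    a,b,c=P   # (+x,+y) , (-x,+y), (-x,-y)
    print(n,np.round(P,4).tolist(),'len',np.linalg.norm(a-b),np.linalg.norm(b-c))
    yv=b-c; yaw=np.arctan2(-yv[0],yv[1]); xv=a-b; yaw2=np.arctan2(xv[1],xv[0])
    yw=(yaw+yaw2)/2; Rz=R.from_euler('z',yw)
    o=(a+c)/2-Rz.apply([-.015,0,0]); o[2]=0
    print('yaw',yaw,yaw2,'origin',o,'pivot',o+Rz.apply([.05,0,.12]))
for n,cs in(('A',[(219,460),(243,472),(208,541),(178,525)]),('B',[(442,416),(474,413),(484,489),(455,492)])):
    C=[f(c,.026) for c in cs]; m=np.mean(C,0); l=(C[0]+C[1]-C[2]-C[3])/2; s=(C[1]+C[2]-C[0]-C[3])/2
    print(n,m,np.linalg.norm(l),np.linalg.norm(s),'long axis yaw',np.degrees(np.arctan2(l[1],l[0])))
for p in (T,S):
  for n in['scrap1','upper_handle','handle_press','pawl_plate']: find(p,n)
E
```

```text
top [[0.5869, 0.1767, 0.012], [0.3835, 0.1379, 0.012], [0.4304, -0.1067, 0.012]] len 0.2070522602925513 0.24909371125350074
yaw 0.18932085811218224 0.18814139337187966 origin [0.52341219 0.03778918 0.        ] pivot [0.57252434 0.04716981 0.12      ]
side [[0.5808, 0.1801, 0.012], [0.3778, 0.1373, 0.012], [0.4266, -0.1065, 0.012]] len 0.20743354154409832 0.24866546190565827
yaw 0.19739745426716207 0.20781280165389018 origin [0.518352   0.03979577 0.        ] pivot [0.56732929 0.04985686 0.12      ]
A [0.43028225 0.09721734 0.026     ] 0.036319224813697704 0.014541564420187348 long axis yaw -30.73475393261029
B [ 0.44948628 -0.02343592  0.026     ] 0.03655496124388308 0.014663366589237822 long axis yaw 6.813956846118913
scrap1 0.58 [0.4299 0.0958 0.0284]
scrap1 0.24 [ 0.5831 -0.0322  0.1849]
upper_handle 0.65 [ 0.5869 -0.0338  0.1862]
handle_press 0.58 [ 0.5836 -0.029   0.1833]
handle_press 0.24 [ 0.444  -0.3884  0.0026]
scrap1 0.7 [ 0.446  -0.0187  0.0286]
scrap1 0.47 [0.4295 0.0997 0.0259]
upper_handle 0.71 [ 0.5823 -0.0314  0.1802]
handle_press 0.94 [ 0.5814 -0.0286  0.1815]
pawl_plate 0.56 [ 0.5641 -0.009   0.0924]
pawl_plate 0.43 [0.7247 0.1657 0.0468]
```

```bash
python3 -m crank '0 0 1 0.8 -0.9 0 -0.15;0 0 0.6 0.8 -0.9 0 -0.15;0 0 0 0.75 -1 0 -0.15;0 0 0 0.75 -1 0 -0.15;0 0 0 0.75 -1 0 -0.15' 15; python3 - <<'E'
from h import *
st();to([.448,-.021,.2])
E
```

```text
time: 2.42
position: [0.2843, -0.3904, 0.2222]
tool_rot: [0.999, 0.053, 0.001, 0.003]
ft_force: [0.1, -0.4, 0.8]
grip_width: 0.0515
t 2.425 p [ 0.2843 -0.3904  0.2222] R [[0.994, 0.106, 0.002], [0.106, -0.994, -0.006], [0.001, 0.006, -1.0]] F [ 0.1 -0.4  0.8] w 0.05148898020612854 q [-1.173e+00  3.360e-01  1.784e+00 -1.000e-03  1.016e+00  2.920e-01]
shift units [ 5.05 -8.75  0.51]
```

```bash
python3 -m crank '0 0 0 0.58 -1 0 -0.15;0 0 0 0.58 -1 0 -0.15;0 0 0 0.58 -1 0 -0.15;0 0 0 0.58 -1 0 -0.15;0 0 0 0.58 -1 0 -0.15';python3 -m crank '0 0 0 0.58 -1 0 -0.15;0 0 0 0.58 -1 0 -0.15;0 0 0 0.58 -1 0 -0.15;0 0 0 0.4 -0.7 0.5 -0.15;0 0 0 0 0 0.2 -0.15'; python3 - <<'E'
from h import *
st();to([.448,-.021,.1])
p=shot('wrist','w1')
st()
for n in['scrap1']: 
    for d in spotter.boxes_of(n,p): print(d)
E
```

```text
time: 3.05
position: [0.382, -0.1731, 0.2224]
tool_rot: [0.999, 0.052, 0.003, 0.005]
ft_force: [-0.7, -1.3, 0.9]
grip_width: 0.0501
time: 3.68
position: [0.4565, -0.0101, 0.195]
tool_rot: [0.998, 0.055, 0.006, 0.006]
ft_force: [0.0, -0.1, -0.2]
grip_width: 0.0498
t 3.675 p [ 0.4565 -0.0101  0.195 ] R [[0.994, 0.11, 0.013], [0.11, -0.994, -0.012], [0.012, 0.013, -1.0]] F [ 0.  -0.1 -0.2] w 0.049787767756515035 q [-0.262  0.34   1.882 -0.01   0.904  1.205]
shift units [-0.27  0.22  2.37]
t 3.725 p [ 0.456  -0.011   0.1945] R [[0.994, 0.108, 0.012], [0.109, -0.994, -0.012], [0.011, 0.013, -1.0]] F [-0.3  0.5 -1.2] w 0.050162470915099254 q [-0.264  0.341  1.883 -0.01   0.903  1.204]
{'at': [-0.1114, -0.0061, 0.3472], 'score': 0.78}
{'at': [0.012, -0.0124, 0.3406], 'score': 0.56}
```

View pics/w1.png

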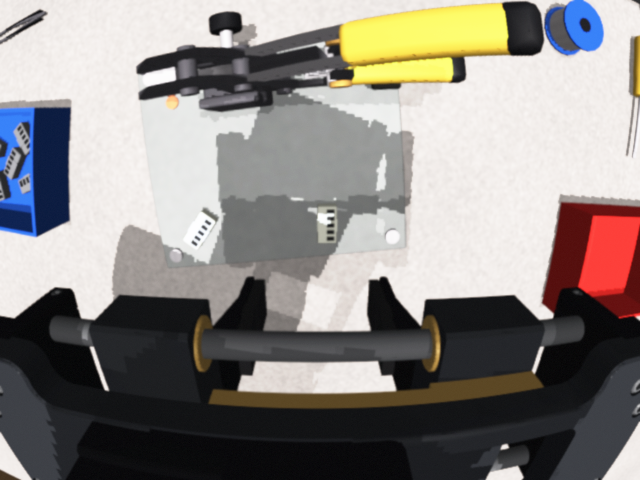

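Scrap B sits at (327,224), between the fingers, slots parallel to tool x; A at (200,230).

```bash
python3 - <<'E'
from h import *
p=viewer.camera('wrist'); find(p,'scrap1')
import json
K=np.array(p['camera_matrix'])
def fe(u,v,z):
    a=(u-K[0,2])/K[0,0];b=(v-K[1,2])/K[1,1];r=np.hypot(a,b)
    d=np.array([np.sin(r)*a/r,np.sin(r)*b/r,np.cos(r)]);d=R.from_quat(p['attitude']).apply(d);c=np.array(p['xyz']);return c+d*(z-c[2])/d[2]
for c in[(317,206),(337,206),(338,242),(318,243),(202,209),(217,216),(200,249),(184,239)]: print(c,np.round(fe(*c,.026),4))
o=st()
for t in ([.446,-.021,.04],): to(t,o)
E
```

```text
scrap1 0.91 [0.4298 0.0959 0.0239]
scrap1 0.73 [ 0.4509 -0.0224  0.0268]
(317, 206) [ 0.4633 -0.0135  0.026 ]
(337, 206) [ 0.4653 -0.0318  0.026 ]
(338, 242) [ 0.4307 -0.037   0.026 ]
(318, 243) [ 0.4278 -0.0183  0.026 ]
(202, 209) [0.45   0.0946 0.026 ]
(217, 216) [0.4446 0.0795 0.026 ]
(200, 249) [0.4096 0.0959 0.026 ]
(184, 239) [0.4181 0.1127 0.026 ]
t 3.875 p [ 0.4563 -0.0128  0.1958] R [[0.994, 0.105, 0.014], [0.105, -0.994, -0.012], [0.012, 0.014, -1.0]] F [ 0.3 -0.2 -0.7] w 0.0502308337249336 q [-0.268  0.338  1.881 -0.011  0.905  1.204]
shift units [-0.33  0.12  3.89]
```

```bash
python3 -m crank '0 0 0 -0.29 0.18 0.9 -0.15;0 0 0 0 0 1 -0.15;0 0 0 0 0 0.8 -0.15;0 0 0 0 0 0.3 -0.15'; python3 - <<'E'
from h import *
to([.448,-.0237,.0155],st())
E
```

```text
time: 4.38
position: [0.4515, -0.0295, 0.0771]
tool_rot: [0.999, 0.048, 0.013, 0.009]
ft_force: [0.6, 0.4, -0.3]
grip_width: 0.0501
t 4.375 p [ 0.4515 -0.0295  0.0771] R [[0.995, 0.097, 0.026], [0.097, -0.995, -0.017], [0.024, 0.02, -1.0]] F [ 0.6  0.4 -0.3] w 0.05009233967970419 q [-0.307  0.559  2.005 -0.016  0.548  1.18 ]
shift units [-0.11 -0.18  1.53]
```

```bash
python3 -m crank '0.22 -0.28 -0.3 -0.1 -0.15 0.7 -0.15;0 0 0 0 0 0.5 -0.15'; python3 - <<'E'
from h import *
to([.448,-.0237,.0155],st())
E
```

```text
time: 4.62
position: [0.4501, -0.0268, 0.0296]
tool_rot: [0.998, 0.06, 0.002, 0.001]
ft_force: [0.2, 0.1, 0.2]
grip_width: 0.05
t 4.625 p [ 0.4501 -0.0268  0.0296] R [[0.993, 0.121, 0.005], [0.121, -0.993, -0.002], [0.004, 0.003, -1.0]] F [0.2 0.1 0.2] w 0.04995550812335772 q [-3.080e-01  6.660e-01  2.014e+00 -2.000e-03  4.560e-01  1.144e+00]
shift units [-0.04 -0.08  0.35]
```

```bash
python3 -m crank '0 0 0 -0.05 -0.05 0.33 -0.15;0 0 0 0 0 0 0.9;0 0 0 0 0 0 0.9;0 0 0 0 0 0 0.9;0 0 0 0 0 0 0.9'  12; python3 - <<'E'
from h import *
to([.448,-.0237,.0155],st())
E
```

```text
time: 5.25
position: [0.4513, -0.0282, 0.0187]
tool_rot: [0.998, 0.059, 0.006, 0.003]
ft_force: [0.3, -0.6, 0.1]
grip_width: 0.0179
t 5.25 p [ 0.4513 -0.0282  0.0187] R [[0.993, 0.117, 0.012], [0.117, -0.993, -0.005], [0.011, 0.006, -1.0]] F [ 0.3 -0.6  0.1] w 0.017941283457280695 q [-3.100e-01  6.900e-01  2.020e+00 -2.000e-03  4.190e-01  1.145e+00]
shift units [-0.07 -0.12  0.08]
```

```bash
python3 -m crank '0 0 0 0 0 -0.8 0.9;0 0 0 0 0 -1 0.9;0 0 0 -0.1 1 -0.8 0.9;0 0 0 -0.1 1 0 0.9;0 0 0 -0.1 1 0 0.9'; python3 -m crank '0 0 0 -0.1 1 0 0.9;0 0 0 -0.1 1 0 0.9;0 0 0 -0.1 1 0 0.9;0 0 0 -0.1 1 0 0.9;0 0 0 -0.1 1 0 0.9'; python3 - <<'E'
from h import *
T=viewer.camera('top')
C=[onz(T,*c,.065) for c in[(443.5,290),(521,281.5),(526.5,336),(453,345)]];print(np.round(C,3).tolist(),np.mean(C,0))
to([.447,-.41,.035],st())
E
```

```text
time: 5.88
position: [0.4524, -0.1486, 0.1282]
tool_rot: [0.998, 0.062, 0.006, 0.003]
ft_force: [0.4, 0.1, -0.6]
grip_width: 0.0178
time: 6.5
position: [0.4565, -0.3554, 0.1318]
tool_rot: [0.998, 0.062, 0.007, 0.004]
ft_force: [0.4, -0.2, 0.3]
grip_width: 0.0182
[[0.498, -0.284, 0.065], [0.513, -0.468, 0.065], [0.387, -0.468, 0.065], [0.371, -0.297, 0.065]] [ 0.44233966 -0.37913329  0.065     ]
t 6.55 p [ 0.4579 -0.3625  0.1325] R [[0.992, 0.122, 0.019], [0.122, -0.992, -0.015], [0.017, 0.018, -1.0]] F [ 1.6 -4.1  0.3] w 0.01805133984981999 q [-0.863  0.581  1.639  0.006  0.897  0.582]
shift units [-0.46  1.1   2.45]
```

```bash
python3 -m crank '0.2 -0.2 0 -0.4 0.9 0.6 0.9;0 0 0 -0.05 0.1 1 0.9;0 0 0 0 0 0.6 0.9;0 0 0 0 0 0.2 0.9'; python3 - <<'E'
from h import *
to([.447,-.405,.03],st());shot('wrist','w2')
E
```

```text
time: 7.05
position: [0.4457, -0.4091, 0.0366]
tool_rot: [0.998, 0.06, 0.001, 0.002]
ft_force: [0.1, 0.5, 0.8]
grip_width: 0.0181
t 7.05 p [ 0.4457 -0.4091  0.0366] R [[0.993, 0.12, 0.003], [0.12, -0.993, -0.005], [0.002, 0.005, -1.0]] F [0.1 0.5 0.8] w 0.018065177912878407 q [-9.270e-01  7.540e-01  1.618e+00 -1.000e-03  7.640e-01  5.250e-01]
shift units [ 0.04 -0.1   0.16]
```

View pics/w2.png

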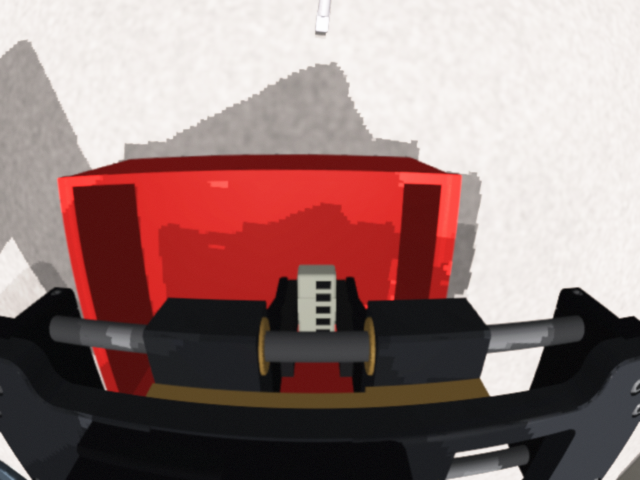

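Block held inside the bin near its middle. Lower and release.

```bash
python3 -m crank '0 0 0 0 0 0.45 0.9;0 0 0 0 0 0 0.9;0 0 0 0 0 0 0.1;0 0 0 0 0 0 0.1;0 0 0 0 0 -0.8 0.1'; python3 -m crank '0 0 0 0 0 -1 0.1;0 0 0 0 -0.8 -0.9 0.1;0 0 1 0 -1 0 -0.1;0 0 1 0 -1 0 -0.15;0 0 1 0 -1 0 -0.15'; python3 - <<'E'
from h import *
to([.4303,.0957,.13],st());shot('wrist','w3')
E
```

```text
time: 7.72
position: [0.4457, -0.4075, 0.0503]
tool_rot: [0.998, 0.061, 0.001, 0.002]
ft_force: [0.0, 0.3, 0.5]
grip_width: 0.0361
time: 8.35
position: [0.4411, -0.2587, 0.1336]
tool_rot: [0.997, -0.077, 0.007, 0.008]
ft_force: [0.1, -0.3, 0.5]
grip_width: 0.0497
t 8.35 p [ 0.4411 -0.2587  0.1336] R [[0.988, -0.153, 0.014], [-0.152, -0.988, -0.017], [0.016, 0.014, -1.0]] F [ 0.1 -0.3  0.5] w 0.04969797775304473 q [-0.747  0.503  1.816 -0.004  0.801  0.979]
shift units [-1.62 -8.71 -0.06]
```

View pics/w3.png

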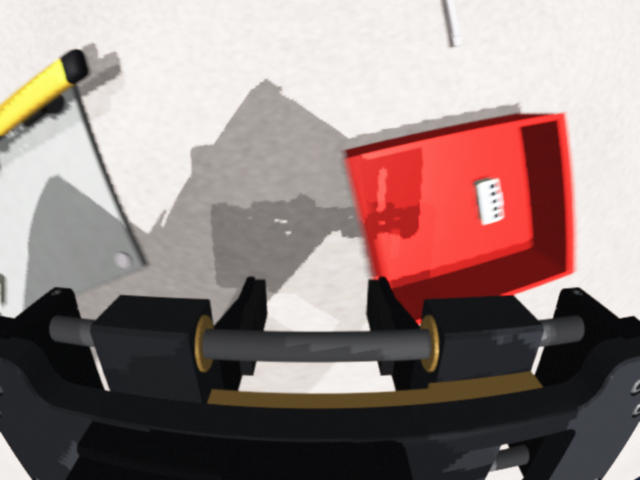

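Scrap B lies in the red bin at (489,201). Next A.

```bash
python3 -m crank '0 0 1 -0.1 -1 0 -0.15;0 0 1 0 -1 0 -0.15;0 0 1 0.1 -1 0 -0.15;0 0 1 0.2 -1 0 -0.15;0 0 0 0.3 -0.9 0 -0.15'; python3 - <<'E'
from h import *
to([.4303,.0957,.13],st())
E
```

```text
time: 9.02
position: [0.5217, -0.0747, 0.1355]
tool_rot: [0.967, -0.254, 0.009, 0.005]
ft_force: [0.5, 0.2, 0.1]
grip_width: 0.0498
t 9.025 p [ 0.5217 -0.0747  0.1355] R [[0.87, -0.492, 0.015], [-0.492, -0.87, -0.014], [0.02, 0.005, -1.0]] F [0.5 0.2 0.1] w 0.049785952374876624 q [-0.35   0.518  1.774 -0.011  0.831  1.743]
shift units [-4.09 -2.58  0.04]
```

```bash
python3 -m crank '0 0 0 -1 0 0 -0.15;0 0 0 -1 -0.3 0 -0.15;0 0 0 -0.9 -0.8 0 -0.15;0 0 0 -0.8 -0.8 0 -0.15;0 0 0 -0.3 -0.5 0 -0.15'; python3 - <<'E'
from h import *
to([.4303,.0957,.05],st())
E
```

```text
time: 9.65
position: [0.4325, 0.0908, 0.134]
tool_rot: [0.967, -0.253, 0.015, 0.005]
ft_force: [0.3, -0.5, 0.6]
grip_width: 0.0503
t 9.65 p [0.4325 0.0908 0.134 ] R [[0.871, -0.49, 0.027], [-0.49, -0.872, -0.018], [0.032, 0.002, -0.999]] F [ 0.3 -0.5  0.6] w 0.05029185709767078 q [-0.035  0.432  1.985 -0.026  0.697  2.067]
shift units [-0.17 -0.09  2.1 ]
```

```bash
python3 -m crank '0.03 -0.37 0 -0.15 -0.1 0.9 -0.15;0 0 0 0 0 0.9 -0.15;0 0 0 0 0 0.4 -0.15'; python3 - <<'E'
from h import *
to([.4303,.0957,.0155],st())
p=viewer.camera('side'); find(p,'scrap1')
E
```

```text
time: 10.02
position: [0.4342, 0.099, 0.0471]
tool_rot: [0.968, -0.25, 0.005, -0.002]
ft_force: [0.5, -0.5, -0.0]
grip_width: 0.0498
t 10.025 p [0.4342 0.099  0.0471] R [[0.875, -0.484, 0.011], [-0.484, -0.875, 0.001], [0.01, -0.006, -1.0]] F [ 0.5 -0.5 -0. ] w 0.0497500198022264 q [-2.800e-02  6.230e-01  2.026e+00  2.000e-03  4.810e-01  2.046e+00]
shift units [-0.05  0.13  0.79]
scrap1 0.64 [0.425  0.1001 0.0259]
```

```bash
python3 -m crank '0 0 0 -0.08 0.12 0.5 -0.15;0 0 0 0 0 0.3 -0.15;0 0 0 0 0 0 0.9;0 0 0 0 0 0 0.9;0 0 0 0 0 0 0.9'; python3 -m crank '0 0 0 0 0 0 0.9'; python3 - <<'E'
from h import *
to([.4303,.0957,.0155],st())
E
```

```text
time: 10.75
position: [0.4333, 0.096, 0.0176]
tool_rot: [0.968, -0.25, 0.009, -0.003]
ft_force: [0.2, 0.6, 0.9]
grip_width: 0.0279
time: 10.88
position: [0.4337, 0.0961, 0.0181]
tool_rot: [0.968, -0.25, 0.01, -0.003]
ft_force: [-0.3, -0.2, -1.1]
grip_width: 0.0176
t 10.875 p [0.4337 0.0961 0.0181] R [[0.875, -0.484, 0.02], [-0.484, -0.875, 0.001], [0.017, -0.01, -1.0]] F [-0.3 -0.2 -1.1] w 0.0175899106283845 q [-0.035  0.688  2.046  0.003  0.387  2.038]
shift units [-0.07  0.05  0.06]
```

```bash
python3 -m crank '0 0 0 0 0 0 0.9;0 0 0 0 0 -0.8 0.9;0 0 0 0 0 -1 0.9;0 0 0 0.55 0.9 -0.9 0.9;0 0 0 0.58 1 -0.3 0.9'; python3 -m crank '0 0 0 0.56 1 0 0.9;0 0 0 0.56 1 0 0.9;0 0 0 0.56 1 0 0.9;0 0 0 0.56 1 0 0.9;0 0 0 0.56 1 0 0.9'; python3 - <<'E'
from h import *
to([.443,-.355,.12],st())
E
```

```text
time: 11.5
position: [0.4334, 0.0081, 0.1407]
tool_rot: [0.969, -0.246, 0.008, -0.002]
ft_force: [-0.3, 0.8, 0.1]
grip_width: 0.0179
time: 12.12
position: [0.436, -0.2281, 0.1433]
tool_rot: [0.969, -0.246, 0.011, -0.002]
ft_force: [1.7, 0.4, 0.0]
grip_width: 0.0181
t 12.125 p [ 0.436  -0.2281  0.1433] R [[0.879, -0.477, 0.022], [-0.477, -0.879, -0.001], [0.02, -0.009, -1.0]] F [1.7 0.4 0. ] w 0.01808738660060041 q [-0.718  0.467  1.855  0.019  0.803  1.337]
shift units [1.65 2.71 0.59]
```

```bash
python3 -m crank '0 0 0 0.58 0.95 0 0.9;0 0 0 0.58 0.95 0 0.9;0 -0.2 0 0.35 0.55 0.4 0.9;0 0 0 0 0 0.6 0.9;0 0 0 0 0 0.6 0.9'; python3 - <<'E'
from h import *
to([.443,-.358,.02],st()); shot('wrist','w4')
E
```

```text
time: 12.75
position: [0.4431, -0.3526, 0.0798]
tool_rot: [0.968, -0.249, 0.005, -0.002]
ft_force: [0.2, 0.3, -0.4]
grip_width: 0.0179
t 12.75 p [ 0.4431 -0.3526  0.0798] R [[0.876, -0.482, 0.011], [-0.482, -0.876, 0.001], [0.009, -0.007, -1.0]] F [ 0.2  0.3 -0.4] w 0.017878132538683807 q [-0.875  0.65   1.704  0.013  0.782  1.19 ]
shift units [0.05 0.13 1.49]
```

View pics/w4.png

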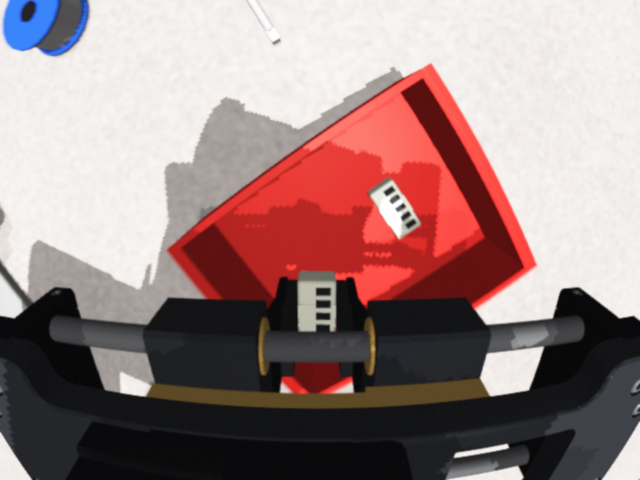

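```bash
python3 -m crank '0 0 0 0.05 0.13 0.7 0.9;0 0 0 0 0 0.7 0.9;0 0 0 0 0 0.1 0.9;0 0 0 0 0 0 0.35;0 0 0 0 0 0 0.35'; python3 -m crank '0 0 0 0 0 -0.8 0.35;0 0 0 0 0 -1 0.35;0 0 0 -0.5 -0.7 -0.8 1;0 0 -1 -0.5 -0.9 -0.5 1;0 0 -1 -0.4 -0.9 -0.5 1'; python3 - <<'E'
from h import *
st(); shot('wrist','w5')
E
```

```text
time: 13.42
position: [0.4419, -0.3565, 0.0175]
tool_rot: [0.969, -0.249, 0.003, -0.003]
ft_force: [0.3, 0.1, 0.3]
grip_width: 0.0267
time: 14.05
position: [0.4381, -0.244, 0.1706]
tool_rot: [0.987, -0.163, 0.008, 0.0]
ft_force: [0.9, 0.2, -0.2]
grip_width: 0.0062
t 14.05 p [ 0.4381 -0.244   0.1706] R [[0.947, -0.321, 0.016], [-0.321, -0.947, -0.003], [0.016, -0.002, -1.0]] F [ 0.9  0.2 -0.2] w 0.0061597163138048016 q [-0.737  0.433  1.804  0.011  0.89   1.154]
```

View pics/w5.png

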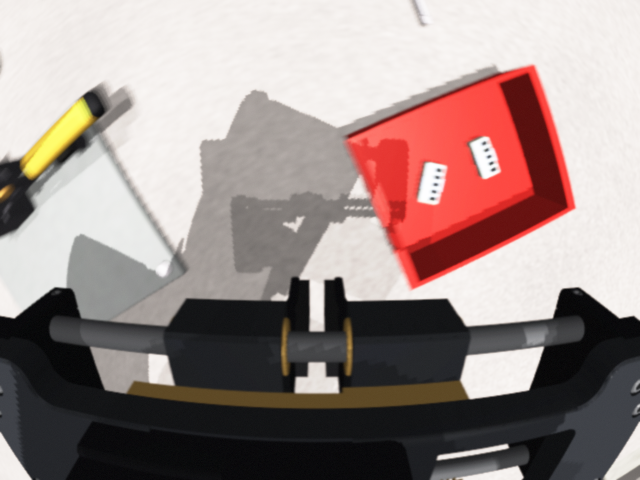

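Both housings are in the red bin at (432,183) and (485,157). Check the handle model by projecting it.

```bash
cat > m.py <<'E'
from h import *
O=np.array([.521,.0388,0]); Rz=R.from_euler('z',.195)
def hp(r,off,th): # th above level
    c,s=np.cos(th),np.sin(th)
    return O+Rz.apply([.05,-(r*c-off*s),.12+r*s+off*c])
def proj(p,X):
    q=R.from_quat(p['attitude']).inv().apply(X-np.array(p['xyz'])); K=np.array(p['camera_matrix']); return K[0,0]*q[0]/q[2]+K[0,2],K[1,1]*q[1]/q[2]+K[1,2]
E
python3 - <<'E'
from m import *
T=viewer.camera('top');S=viewer.camera('side')
for p,f in((T,'top'),(S,'side')):
    im=cv2.cvtColor(p['img'],cv2.COLOR_RGB2BGR)
    big=cv2.resize(im,None,fx=4,fy=4,interpolation=cv2.INTER_CUBIC)
    for r,off in((73,.010),(135,.010),(174,.010),(0,0)):
        u,v=proj(p,hp(r/1000,off,.56)); print(f,r,round(u,1),round(v,1)); cv2.circle(big,(int(4*u+2),int(4*v+2)),4,(0,0,255),-1)
    u,v=proj(p,hp(.1,0,.56)); u,v=int(4*u),int(4*v); cv2.imwrite(f'pics/m_{f}.png',big[max(0,v-250):v+250,u-300:u+300])
print(hp(.135,.01,.56))
E
```

```text
top 73 324.7 249.9
top 135 348.9 241.7
top 174 364.7 236.3
top 0 300.2 259.3
side 73 329.7 212.7
side 135 335.9 183.5
side 174 339.8 165.4
side 0 322.9 248.4
[ 0.59118603 -0.05851217  0.20018269]
```

View pics/m_top.png

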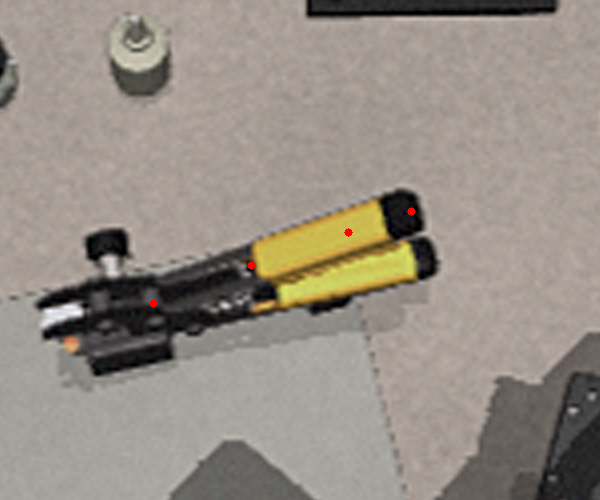

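View pics/m_side.png

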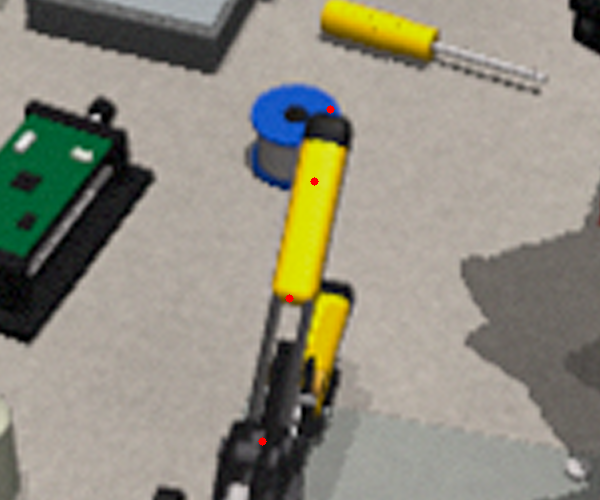

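Model fits both views. Moving above the handle while turning the jaw axis along it.

```bash
python3 -m crank '0 0 -1 0 0 -1 1;0 0 -1 0 0 -1 1;0 0 -1 0.3 -0.4 -0.6 1;0 0 -1 0.6 -0.6 0 1;0 0 -1 0.6 -0.6 0 1'; python3 - <<'E'
from h import *
to([.593,-.067,.26],st())
E
```

```text
time: 14.82
position: [0.5017, -0.1883, 0.2803]
tool_rot: [0.998, 0.056, 0.01, 0.006]
ft_force: [-0.3, 0.4, 0.8]
grip_width: 0.0005
t 14.825 p [ 0.5017 -0.1883  0.2803] R [[0.994, 0.111, 0.021], [0.112, -0.994, -0.01], [0.02, 0.013, -1.0]] F [-0.3  0.4  0.8] w 0.0005449760229104037 q [-0.569  0.33   1.601  0.003  1.187  0.889]
shift units [ 2.6  -2.77  0.53]
```

```bash
python3 -m crank '0.14 -0.23 -0.9 0.9 -0.9 0 1;0 0 0 0.8 -0.8 0 1;0 0 0 0.6 -0.8 0.2 1;0 0 0 0.2 -0.2 0.3 1'; python3 - <<'E'
from h import *
to([.593,-.067,.225],st())
E
```

```text
time: 15.32
position: [0.5895, -0.0672, 0.261]
tool_rot: [0.996, 0.093, 0.003, 0.003]
ft_force: [-0.5, -0.9, 0.7]
grip_width: 0.0006
t 15.325 p [ 0.5895 -0.0672  0.261 ] R [[0.983, 0.186, 0.006], [0.186, -0.983, -0.006], [0.005, 0.007, -1.0]] F [-0.5 -0.9  0.7] w 0.0006291471777534533 q [-0.3    0.44   1.475 -0.004  1.218  1.086]
shift units [0.08 0.   0.9 ]
```

```bash
python3 -m crank '0 0 0 0.08 0 0.5 1;0 0 0 0 0 0.25 1;0 0 0 0 0 0 1' ; for i in 1; do :; done; python3 - <<'E'
from h import *
st()
E
```

```text
time: 15.7
position: [0.5927, -0.0695, 0.228]
tool_rot: [0.996, 0.092, 0.001, 0.004]
ft_force: [0.4, 0.4, 0.2]
grip_width: 0.0008
t 15.7 p [ 0.5927 -0.0695  0.228 ] R [[0.983, 0.184, 0.004], [0.184, -0.983, -0.007], [0.002, 0.008, -1.0]] F [0.4 0.4 0.2] w 0.0007858068380186354 q [-0.301  0.481  1.503 -0.006  1.151  1.088]
```

```bash
python3 -m crank '0 0 0 0 0 0.1 1'; python3 -m crank '0 0 0 0 0 0.1 1'; python3 -m crank '0 0 0 0 0 0.1 1'; python3 -m crank '0 0 0 0 0 0.1 1'
```

```text
time: 15.82
position: [0.5931, -0.0706, 0.2245]
tool_rot: [0.996, 0.092, 0.002, 0.004]
ft_force: [-0.1, -0.7, -0.1]
grip_width: 0.0002
time: 15.95
position: [0.5932, -0.0712, 0.2209]
tool_rot: [0.996, 0.091, 0.003, 0.004]
ft_force: [0.0, -1.0, 0.2]
grip_width: 0.0004
time: 16.08
position: [0.5934, -0.0715, 0.217]
tool_rot: [0.996, 0.091, 0.003, 0.005]
ft_force: [-0.3, 0.1, -0.6]
grip_width: 0.0001
time: 16.2
position: [0.5936, -0.0718, 0.2133]
tool_rot: [0.996, 0.091, 0.003, 0.005]
ft_force: [-0.1, -1.0, 5.4]
grip_width: 0.0002
```

```bash
for c in a; do python3 -m crank '0 0 0 0 0 0.07 1'; python3 -m crank '0 0 0 0 0 0.07 1'; python3 -m crank '0 0 0 0 0 0.07 1'; python3 -m crank '0 0 0 0 0 0.07 1'; python3 -m crank '0 0 0 0 0 0.07 1'; done | egrep 'posi|ft'
```

```text
position: [0.594, -0.0721, 0.2112]
ft_force: [-0.6, -0.9, 4.2]
position: [0.5945, -0.0724, 0.209]
ft_force: [-0.7, -1.2, 3.9]
position: [0.5949, -0.0727, 0.2066]
ft_force: [-1.2, -1.4, 4.8]
position: [0.5952, -0.0729, 0.204]
ft_force: [-0.4, 0.3, 4.1]
position: [0.5956, -0.073, 0.2012]
ft_force: [-0.0, -1.6, 5.4]
```

```bash
for c in a; do python3 -m crank '0 0 0 -0.02 0 0.06 1'; python3 -m crank '0 0 0 -0.02 0 0.06 1'; python3 -m crank '0 0 0 -0.02 0 0.06 1'; python3 -m crank '0 0 0 -0.02 0 0.06 1'; done | egrep 'posi|ft'
```

```text
position: [0.5955, -0.0734, 0.1988]
ft_force: [1.2, -0.4, 6.2]
position: [0.5953, -0.0736, 0.1965]
ft_force: [0.6, -0.4, 5.3]
position: [0.595, -0.0739, 0.1941]
ft_force: [0.9, -0.3, 5.1]
position: [0.5946, -0.0741, 0.1916]
ft_force: [0.4, -1.1, 5.5]
```

```bash
for c in a; do python3 -m crank '0 0 0 -0.01 0 0.05 1'; python3 -m crank '0 0 0 -0.01 0 0.05 1'; python3 -m crank '0 0 0 0 0 0.05 1'; done | egrep 'posi|ft'
```

```text
position: [0.5944, -0.0744, 0.1897]
ft_force: [0.0, -1.2, 7.2]
position: [0.5946, -0.0751, 0.1883]
ft_force: [0.8, -2.3, 9.7]
position: [0.5948, -0.0756, 0.1872]
ft_force: [-1.7, -0.1, 11.2]
```

```bash
for c in a; do python3 -m crank '0 0 0 0 0 0.05 1'; python3 -m crank '0 0 0 0 0 0.05 1'; python3 -m crank '0 0 0 0 0 0.05 1'; done | egrep 'posi|ft'
```

```text
position: [0.5949, -0.076, 0.1863]
ft_force: [-0.7, -0.4, 12.3]
position: [0.595, -0.0764, 0.1855]
ft_force: [-2.1, -0.3, 10.8]
position: [0.595, -0.0767, 0.1848]
ft_force: [-1.9, -1.0, 11.5]
```

```bash
for c in a; do python3 -m crank '0 0 0 0 -0.01 0.06 1'; python3 -m crank '0 0 0 0 -0.01 0.06 1'; done | egrep 'posi|ft'
```

```text
position: [0.5951, -0.0771, 0.1839]
ft_force: [-1.4, -1.9, 12.8]
position: [0.5952, -0.0775, 0.183]
ft_force: [-1.5, -1.8, 12.4]
```

```bash
for c in a; do python3 -m crank '0 0 0 0 -0.01 0.06 1'; python3 -m crank '0 0 0 0 -0.01 0.06 1'; done | egrep 'posi|ft'
```

```text
position: [0.5953, -0.0779, 0.1822]
ft_force: [-2.6, -2.2, 12.5]
position: [0.5953, -0.0782, 0.1814]
ft_force: [-2.3, -1.3, 13.1]
```

```bash
for c in a; do python3 -m crank '0 0 0 0 -0.02 0.06 1'; python3 -m crank '0 0 0 0 -0.02 0.06 1';  done | egrep 'posi|ft'
```

```text
position: [0.5954, -0.0784, 0.1808]
ft_force: [-2.8, -2.0, 14.1]
position: [0.5955, -0.0787, 0.1802]
ft_force: [-2.4, -1.5, 13.2]
```

```bash
for c in a; do python3 -m crank '0 0 0 0 -0.02 0.06 1'; python3 -m crank '0 0 0 0 -0.02 0.06 1'; done | egrep 'posi|ft'
```

```text
position: [0.5955, -0.0789, 0.1796]
ft_force: [-2.3, -1.5, 13.8]
position: [0.5955, -0.0792, 0.179]
ft_force: [-2.3, -1.8, 13.4]
```

```bash
for c in a; do python3 -m crank '0 0 0 0 -0.03 0.06 1'; python3 -m crank '0 0 0 0 -0.03 0.06 1';  done | egrep 'posi|ft'
```

```text
position: [0.5956, -0.0793, 0.1786]
ft_force: [-2.9, -1.4, 13.6]
position: [0.5956, -0.0796, 0.178]
ft_force: [-2.0, -2.7, 13.5]
```

```bash
for c in a; do python3 -m crank '0 0 0 0 -0.03 0.06 1'; python3 -m crank '0 0 0 0 -0.03 0.06 1'; done | egrep 'posi|ft'
```

```text
position: [0.5957, -0.0798, 0.1774]
ft_force: [-2.4, -2.7, 13.5]
position: [0.5956, -0.0798, 0.1763]
ft_force: [0.4, -1.2, 5.3]
```

Click 1 felt at z≈0.177 (13.5 → 5.3 N). Click 2 expected near z≈0.162.

```bash
for c in a; do python3 -m crank '0 0 0 0 -0.03 0.07 1'; python3 -m crank '0 0 0 0 -0.03 0.07 1';  python3 -m crank '0 0 0 0 -0.03 0.07 1';  python3 -m crank '0 0 0 0 -0.03 0.07 1';  done | egrep 'posi|ft'
```

```text
position: [0.5957, -0.0795, 0.1743]
ft_force: [0.0, -1.8, 8.1]
position: [0.5959, -0.0799, 0.1725]
ft_force: [-1.8, -4.0, 10.6]
position: [0.596, -0.0805, 0.1711]
ft_force: [-1.9, -4.5, 13.0]
position: [0.5961, -0.081, 0.1698]
ft_force: [-2.8, -2.6, 12.2]
```

```bash
for c in a; do python3 -m crank '0 0 0 0 -0.03 0.07 1'; python3 -m crank '0 0 0 0 -0.03 0.07 1';  python3 -m crank '0 0 0 0 -0.03 0.07 1';  python3 -m crank '0 0 0 0 -0.03 0.07 1';  done | egrep 'posi|ft'
```

```text
position: [0.5962, -0.0814, 0.1686]
ft_force: [-2.4, -2.8, 12.7]
position: [0.5963, -0.0818, 0.1674]
ft_force: [-1.5, -2.5, 13.6]
position: [0.5963, -0.0821, 0.1662]
ft_force: [-2.0, -3.2, 13.2]
position: [0.5964, -0.0825, 0.1652]
ft_force: [-3.3, -3.0, 14.0]
```

```bash
for c in a; do python3 -m crank '0 0 0 0 -0.02 0.06 1'; python3 -m crank '0 0 0 0 -0.02 0.06 1'; done | egrep 'posi|ft'
```

```text
position: [0.5964, -0.0828, 0.1644]
ft_force: [-2.4, -1.0, 13.5]
position: [0.5965, -0.083, 0.1637]
ft_force: [-1.9, -1.7, 13.0]
```

```bash
for c in a; do python3 -m crank '0 0 0 0 -0.02 0.06 1'; python3 -m crank '0 0 0 0 -0.02 0.06 1'; done | egrep 'posi|ft'
```

```text
position: [0.5965, -0.0832, 0.1629]
ft_force: [-2.1, -2.0, 13.4]
position: [0.5966, -0.0835, 0.1619]
ft_force: [-2.1, -1.3, 8.3]
```

```bash
for c in a; do python3 -m crank '0 0 0 0 0 0.04 1'; done | egrep 'posi|ft'
```

```text
position: [0.5965, -0.0837, 0.1608]
ft_force: [-0.0, -0.1, 5.5]
```

Click 2 felt at z≈0.162. Click 3 expected at ≈0.1475.

```bash
for c in a; do python3 -m crank '0 0 0 0 -0.02 0.07 1'; python3 -m crank '0 0 0 0 -0.02 0.07 1';  python3 -m crank '0 0 0 0 -0.02 0.07 1';  python3 -m crank '0 0 0 0 -0.02 0.07 1';  done | egrep 'posi|ft'
```

```text
position: [0.5967, -0.0841, 0.1587]
ft_force: [-1.7, -3.6, 10.7]
position: [0.5968, -0.0846, 0.1571]
ft_force: [-2.7, -2.7, 12.4]
position: [0.5969, -0.085, 0.1555]
ft_force: [-1.3, -1.6, 12.5]
position: [0.597, -0.0853, 0.154]
ft_force: [-1.6, -1.8, 12.4]
```

```bash
for c in a; do python3 -m crank '0 0 0 0 -0.02 0.07 1'; python3 -m crank '0 0 0 0 -0.02 0.07 1';  python3 -m crank '0 0 0 0 -0.02 0.06 1';  done | egrep 'posi|ft'
```

```text
position: [0.597, -0.0856, 0.1527]
ft_force: [-1.3, -2.4, 13.5]
position: [0.597, -0.0859, 0.1514]
ft_force: [-2.0, -1.4, 15.2]
position: [0.5971, -0.0861, 0.1506]
ft_force: [-1.5, -0.5, 14.0]
```

```bash
for c in a; do python3 -m crank '0 0 0 0 -0.01 0.06 1'; python3 -m crank '0 0 0 0 -0.01 0.06 1';  done | egrep 'posi|ft'
```

```text
position: [0.5971, -0.0863, 0.1498]
ft_force: [-2.8, 0.1, 13.6]
position: [0.5972, -0.0864, 0.1489]
ft_force: [-2.9, -0.3, 14.1]
```

```bash
python3 -m crank '0 0 0 0 -0.01 0.06 1' | egrep 'posi|ft'
```

```text
position: [0.5972, -0.0866, 0.1479]
ft_force: [-1.0, -0.9, 12.2]
```

```bash
python3 -m crank '0 0 0 0 -0.01 0.05 1' | egrep 'posi|ft'
```

```text
position: [0.5972, -0.0867, 0.1467]
ft_force: [-0.8, -0.1, 7.4]
```

```bash
python3 -m crank '0 0 0 0 0 0.03 1' | egrep 'posi|ft'
```

```text
position: [0.5972, -0.0869, 0.1459]
ft_force: [0.5, 0.9, 6.9]
```

Click 3 felt (14 → 6.9 N at z≈0.1475). A touch deeper, then watch the hold.

```bash
python3 -m crank '0 0 0 0 0 0.05 1' | egrep 'posi|ft'; python3 - <<'E'
from h import *
for i in range(4):
    p=shot('side','s_end'); o=robot.get_obs(); print(o['time'],np.round(o['position'],4),np.round(o['ft_force'],1))
im=p['img'][:,:,::-1]; cv2.imwrite('pics/s_end_c.png',cv2.resize(im[100:350,240:480],None,fx=2.4,fy=2.4))
p=shot('wrist','w_end')
E
```

```text
position: [0.5973, -0.0871, 0.1445]
ft_force: [0.5, 0.9, 10.7]
22.875 [ 0.5973 -0.0871  0.1444] [-0.5  0.6  9.8]
22.925 [ 0.5973 -0.0871  0.1445] [-0.5 -0.5  8.6]
22.975 [ 0.5973 -0.0871  0.1446] [-1.1  0.2 10.3]
23.025 [ 0.5973 -0.0871  0.1446] [-1.1  0.2  9.2]
```

View pics/s_end_c.png

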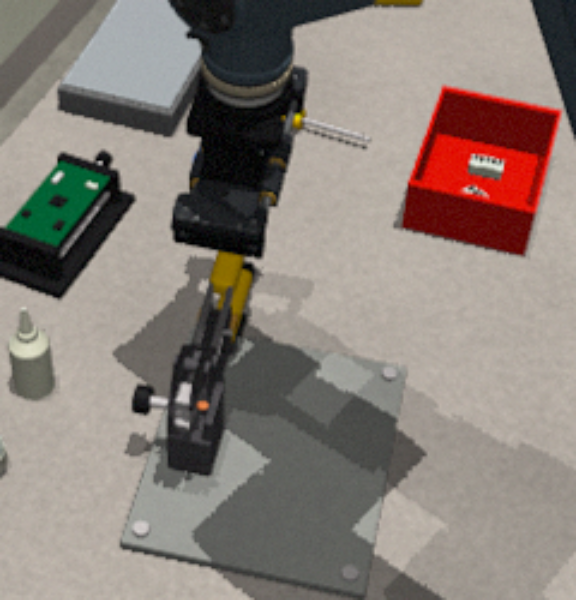

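View pics/s_end.png

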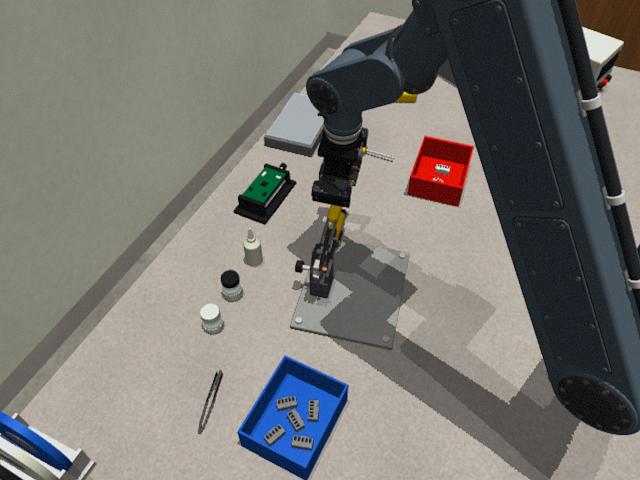

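The hold is steady at z≈0.1445 m and about 9–10 N: 3 mm past click 3 and some 11 mm short of click 4. The side picture shows both housings in the red bin (around (442,170)) and the bottle, jars and tweezers where they were.

```bash
python3 - <<'E'
from h import *
print(robot.hand_in()); st()
E
```

```text
the job is handed in; nothing more can be done
None
the job is handed in; nothing more can be done
```

Both scrapped housings are in the red bin. The crimp handle was then pressed down by three ratchet clicks, and the closed fingers were still pressing on it when I handed the job in, at about 23 s of the 72 s.

- **Clicks:** The three drops in force came at fingertip heights of about 177, 162 and 147.5 mm, evenly spaced at about 15 mm. Each time the push fell from about 13–14 N to 5–7 N. The first came at about 0.24 rad of handle turn, within the range given.
- **Hold:** My last check before hand-in showed the fingertips steady at 144.5 mm with a push of about 9–10 N. That is about 3 mm past the third click and about 11 mm short of where I expect the fourth.
- **Contact point:** The fingers pressed about 10 mm further out than the marked press point, at about 146 mm from the pivot by my estimate. That is still on the sleeve, and it is why my clicks were 15 mm apart instead of 13.
- **Bench:** The last side picture shows both housings in the red bin. The bottle, jars, tweezers and blue bin look unmoved. The arm partly hid the screwdriver and fully hid the solder spool in that picture, so I could not recheck those two. The arm never worked on them.
- **Close pass:** On the way to the second housing, one move swung nearer the handle than I intended. The force reading then was 0.5 N, so nothing was touched.

No check failed.

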